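Press a lid home in a toggle lid press and release it

TASK

Press the blue lid fully home on the sauce cup with the lid press: push its black handle gently down until it goes over centre and stays locked down by itself, let go of it, then flick the orange release lever back so that the handle springs up again. Every press is adjusted a little differently, so feel for the lock and do not force the handle or the lever against its stop. Leave the cup in its nest without touching it or its lid, and leave the other things alone.

Things in the scene. Friction and masses are not known exactly. Their poses are not given: they have to be found in the camera images.
- press: Grey toggle lid press, fixed; base plate 165 x 110 x 12 mm. Origin: table height under the plunger axis; x points from its handle end to the column behind (away from the robot at yaw 0), y to its left, z up. Column 30 x 52 mm, 166 mm tall, 70 mm behind the axis; no fixed part is higher than 171 mm. The cup stands in a low black ring nest on the axis, under a round rubber pad.
- press_pivot (a point): Axis of the handle, 163 mm above the table and straight above the press's origin; the handle swings about a line through it parallel to the press's y.
- handle_grip (a point): Middle of the top face of the black handle paddle (72 x 28 x 12 mm, from 56 to 128 mm from the pivot): 95 mm from the pivot along the handle and 7 mm above its line. At rest the handle slopes up towards press -x, this point some 40 to 98 mm above the pivot, its top face looking up and to press +x. Locked it is near level, this point from 17 mm below to 31 mm above the pivot.
- handle: The handle; origin at the pivot, its -x axis runs along the handle to the paddle end. It swings down 0.6 to 1.2 rad to lock; where exactly differs each time and cannot be seen. At the paddle there is slack (1 N), then 2 to 5 N, a peak of 6 to 11 N, falls to nothing at the centre, then drops 3 to 6 mm by itself on a stop (10 N per mm). Short of that it springs back up. Over 25 N is too much.
- release_tip (a point): Middle of the front (press -x) face of the release lever's orange thumb pad (9 x 32 x 26 mm, thickness along x). At rest it lies 37 mm in +x, 14 mm in +y and 70 mm in +z (press axes) from the handle pivot.
- release: The release lever, upright behind the handle pivot; its hinge is parallel to the press's y, 70 mm below the thumb pad's middle. Pushed to press +x; with the handle locked, 6 to 16 mm of travel and up to 12 N at the thumb pad frees it. Stop at about 25 mm (then 2 N per mm); it springs back when let go. Over 25 N is too much.
- sauce_cup: Clear sauce cup 65 mm across, 33 mm high, loose, standing in the nest of the press; origin under its centre.
- lid (a joint): Height in m by which the blue lid (70 mm across, 3 mm thick) still stands proud on the sauce cup: 0 is fully home, 0.003 to 0.004 at the start.
- shaker_mid (a point): Salt shaker, 44 mm across, 90 mm high; its centre. A bystander.
- bottle_mid (a point): Squeeze bottle, 50 mm across, 196 mm high; its centre. A bystander.
- roll_mid (a point): White label roll, 62 mm across, 28 mm high; its centre. A bystander.
- blue_shaker_mid (a point): White shaker with a blue cap, 58 mm across, 150 mm high; its centre. A bystander.

How it is judged:
By the outcome, as a careful person would: the job done as asked, in the order asked, and still so for the second after the job is handed in, with the robot touching nothing.
It also fails if it takes over 67 s, if anything falls off the work surface, if the arm or the gripper's body presses on something with over 40 N, if the wrist force passes 120 N, or if a joint passes its speed limit or range.

ROBOT

A 6-joint arm with a two-finger parallel gripper is mounted at the origin on a cart in front of the work surface, level with it; the furniture and walls round the work are solid. World frame = base frame: x ahead of the robot, y to its left, z up, the work surface at z = 0. Lengths are in m, angles in rad, forces in N, time in s.
With the tool pointing down it reaches from about 0.35 to 0.8 m from the base axis. Payload 7.3 kg.
Tool frame: the origin (TCP) lies at the very end of the fingers, on their centre line; the grasp point (between the pads) lies 19 mm behind it; z points along the fingers, y is the direction in which the jaws open and shut (so a half turn about z gives the same grasp; the last joint's range is limited). The gripper opens to 85 mm and grips with 20 to 120 N. Pads are 22 mm wide; open, the fingers measure 114 mm over their backs; the gripper's body (76 mm by 85 mm) begins 54 mm behind the grasp point. The pads swing forward as they close: fully open they stand 13 mm farther back than shut.
Start: joints at [-1.487, 0.342, 1.524, -0, 1.275, -0.146], TCP at [0.12, -0.511, 0.231] pointing down, gripper open.
Joint ranges: [-2.53, 2.53], [-0.77, 2.02], [0.04, 2.7], [-1, 4.14], [0.28, 2.66], [-3.11, 3.11]. Speed limits (rad/s): [2.57, 2.57, 3.14, 3.14, 3.14, 3.14].

INTERFACE

Orientations are given as a unit quaternion [w, x, y, z].
In Python, from workcell import arm gives the robot as it stands.
- The arm moves only by the tool apply_moves, never from a script. Its argument "moves" is text: rows parted by semicolons, each of 6 numbers parted by spaces: the shift along the world's x, y, z in cm, then the turn, a rotation vector about the world's x, y, z in degrees. A call has exactly 5 rows; each row is the pose to reach, as a shift and turn from the pose commanded when the call began; what a row does not reach only later rows make up. A row lasts 1/10 s, in which the tool goes at most 50 mm and 8.59 degrees, less where a joint would pass 70% of its speed; a pose out of reach is approached as far as the arm can. A call with a gripper value outside its range is refused whole. "claw" is the gripper command: -1 is fully open, 1 is shut, values between are in proportion, set as the call begins (left out, the last holds). The fingers move at their own pace and stop on an object; "squeeze" is the grip in N (left out, the last holds). Time passes only in rows, so rows that repeat a pose let the fingers close, or fill a call up. It gives the time, the measured TCP pose, the force and the opening at its end, in the units of the state.
- arm.get_obs(): the state, without advancing time (a new reading comes with each control period).
- arm.snapshot(name): name is "side" or "top" or "wrist"; returns the picture (420x560x3 uint8, blue, green, red); there is no depth.
- arm.camera_info(name): a dict with "fov_y" (degrees; the focal length in pixels is half the picture's height over the tangent of half this angle, whatever the lens; pixels are square), "cx", "cy" (the principal point, pixels), "k1" (the pictures are not rectified: a ray, as slopes to the right and down, at radius r is drawn at 1 + k1 r^2 times it, then the intrinsics apply), "R" (3x3) and "t" (3): a world point X has camera coordinates R X + t; the wrist camera has in their place "mount" (4x4, takes a point from camera to tool coordinates, whose origin is the TCP and whose axes are the flange's). Camera axes: x right, y down, z forward; pixel columns grow to the right and rows downward; lengths in m; the calibration is good to about 2 mm. A picture is of the moment at which its call begins: read the wrist's pose just before it. camera_info takes no time and is no camera call.
- arm.close_job(): hands the job in, once; it reports no verdict.
The state is a dict: "time_s": time; "joints": joint angles; "qvel": joint speeds; "tau": joint torques, N m; "eef_pos": TCP position; "ee_rot": TCP orientation; "ft_force": force on the tool from outside, world axes, zero at the start; "torque": the same for the moment, N m; "width": finger opening in m.
Only numpy, scipy, OpenCV 4.12 (cv2) and the standard library are available. Lean on these libraries where they do the work, as an engineer would, in place of code of your own. Each camera call takes 0.05 s, during which the arm holds its last target. There are 200 camera calls.

## Working session

There is one attempt and no reset: what is moved stays moved. The work goes in short steps, Python scripts to look and compute and a tool call to move; the robot and the scene stay as the last step left them, time stands still between calls to the robot, and variables do not carry over. Pictures are saved under pics/ and viewed, about 8 in all and at most 12, crops included, and the job is handed in when it is done.

Besides the shell and the picture viewer there is one more tool, called after ">>>" in YAML: its name, and indented under it one key for each argument. apply_moves: Moves the arm, as the interface text tells. Its arguments: {"type":"object","properties":{"moves":{"type":"string"},"claw":{"type":"number"},"squeeze":{"type":"number"}},"required":["moves"]}

```bash
mkdir -p pics; ls; python3 - <<'E'
from workcell import arm
import cv2,numpy as np
for n in("side","top"):
    cv2.imwrite(f"pics/{n}0.png",arm.snapshot(n)); print(n,arm.camera_info(n))
print(arm.camera_info("wrist")); print(arm.get_obs())
E
```

```text
pics
side {'fov_y': 51.80757468833627, 'cx': 275.41876606516655, 'cy': 208.20303640596174, 'k1': -0.0972016407754756, 'R': array([[-0.99687608,  0.07889223,  0.00375353],
       [ 0.03253755,  0.45351739, -0.89065329],
       [-0.07196791, -0.88774883, -0.4546676 ]]), 't': array([0.57340013, 0.13937996, 1.36633022])}
top {'fov_y': 53.715717383950675, 'cx': 278.2139241105515, 'cy': 212.92815453753158, 'k1': 0.03726345069621284, 'R': array([[-0.00884153, -0.99994004,  0.00646084],
       [-0.97933718,  0.00735354, -0.20210048],
       [ 0.20204085, -0.00811422, -0.97934348]]), 't': array([-3.62188993e-04,  6.18209064e-01,  1.09713415e+00])}
{'fov_y': 70.3893544549317, 'cx': 278.91443737389693, 'cy': 212.74903511078548, 'k1': -0.048710935790242285, 'mount': array([[-8.72935274e-04, -9.62699241e-01, -2.70572375e-01,
         6.83022210e-02],
       [ 9.99999574e-01, -9.21515378e-04,  5.25081425e-05,
         1.77487237e-04],
       [-2.99886153e-04, -2.70572214e-01,  9.62699635e-01,
        -1.40746130e-01],
       [ 0.00000000e+00,  0.00000000e+00,  0.00000000e+00,
         1.00000000e+00]])}
{'time_s': 0.1, 'joints': array([-1.48698067e+00,  3.42668848e-01,  1.52490345e+00, -2.00781332e-05,
        1.27541246e+00, -1.45948001e-01]), 'qvel': array([ 0.00048872, -0.00047691, -0.00037932, -0.00164859, -0.00023063,
        0.00055946]), 'tau': array([ 1.69417155e-03, -4.34447730e+01, -2.46490967e+01, -1.89796001e-04,
        4.64105324e-03, -5.20104322e-06]), 'eef_pos': array([ 0.11957981, -0.51083724,  0.23069356]), 'ee_rot': array([-6.96016451e-04,  9.93407760e-01,  1.14632181e-01,  1.20226460e-05]), 'ft_force': array([-0.25613707,  0.17233304, -0.7475532 ]), 'torque': array([ 0.03987473,  0.00597203, -0.01438691]), 'width': 0.08560251158879746}
```

View pics/side0.png

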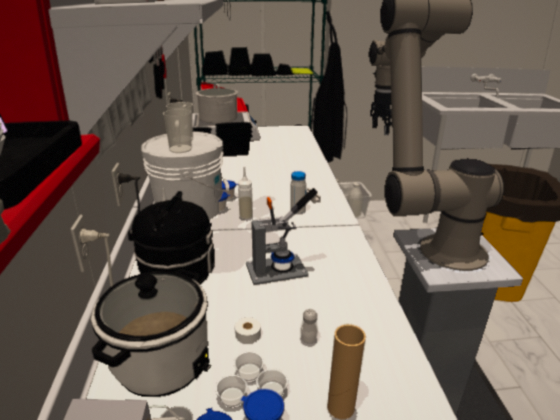

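View pics/top0.png

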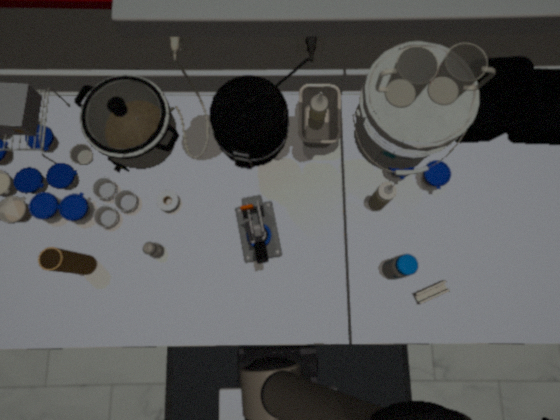

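The side view shows the press at about (280,250), with the handle rising to (315,192) and the orange lever at (268,202). The top view shows it at about (260,230), column side up. I'll zoom in on both.

```bash
cat > h.py <<'E'
from workcell import arm
import cv2,numpy as np
from scipy.spatial.transform import Rotation as Rn
def cam(n,obs=None):
    c=arm.camera_info(n); f=210/np.tan(np.radians(c['fov_y']/2))
    if n=='wrist':
        q=obs['ee_rot'];Rt=Rn.from_quat([q[1],q[2],q[3],q[0]]).as_matrix();M=c['mount']
        Rcw=Rt@M[:3,:3];o=Rt@M[:3,3]+obs['eef_pos'];R=Rcw.T;t=-R@o
    else: R,t=c['R'],c['t']
    return c,f,np.array(R),np.array(t)
def ray(C,u,v):
    c,f,R,t=C; d=np.array([(u-c['cx'])/f,(v-c['cy'])/f]); s=d.copy()
    for _ in range(20): s=d/(1+c['k1']*(s@s))
    w=R.T@np.array([s[0],s[1],1]); return -R.T@t,w/np.linalg.norm(w)
def onz(C,u,v,z):
    o,d=ray(C,u,v); return o+d*(z-o[2])/d[2]
def tri(A,B):
    (o1,d1),(o2,d2)=A,B
    s=np.linalg.lstsq(np.c_[d1,-d2],o2-o1,rcond=None)[0]
    p,q=o1+s[0]*d1,o2+s[1]*d2; return (p+q)/2,np.linalg.norm(p-q)
def proj(C,X):
    c,f,R,t=C; p=R@X+t; s=p[:2]/p[2]; s=s*(1+c['k1']*(s@s)); return s*f+[c['cx'],c['cy']]
E
python3 - <<'E'
import cv2,numpy as np
a=cv2.imread('pics/side0.png')[180:290,235:335];b=cv2.imread('pics/top0.png')[185:275,220:300]
z=lambda i,k:np.clip(cv2.resize(i,None,fx=k,fy=k,interpolation=cv2.INTER_CUBIC)*1.6,0,255).astype('uint8')
A=z(a,4);B=z(b,5)
o=np.zeros((450,800,3),'uint8');o[:440,:400]=A;o[:450,400:]=B;cv2.imwrite('pics/z.png',o)
E
```

```text
(no output)
```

View pics/z.png

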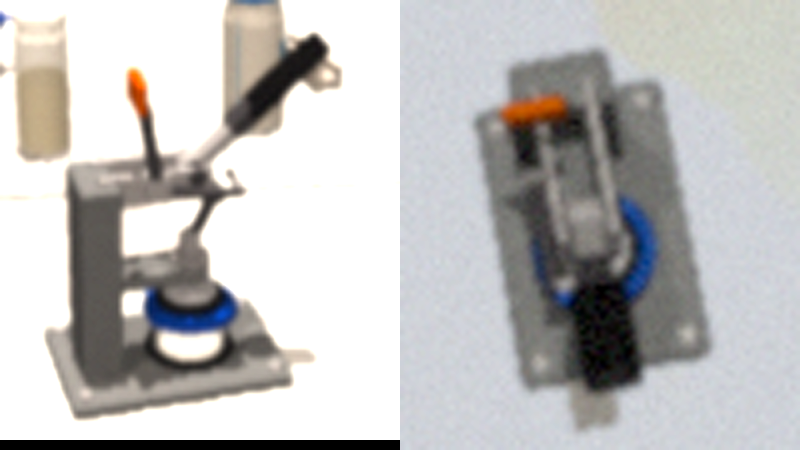

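The crop shows the base corners, the orange pad and the black paddle clearly; yaw looks like about +10°. Next I'll compute positions.

```bash
python3 - <<'E'
from h import *
T=cam('top');S=cam('side')
t=lambda x,y:(220+(x-400)/5-.4,185+y/5-.4)
s=lambda x,y:(235+x/4-.4,180+y/4-.4)
P={k:onz(T,*t(*v),.012) for k,v in dict(fl=(525,387),fr=(705,355),br=(658,82),bl=(478,118)).items()}
for k,v in P.items(): print(k,v.round(4))
print('len',[np.linalg.norm(P[a]-P[b]).round(4) for a,b in('fl fr','fr br','br bl','bl fl') for a,b in [(a,b)]] if 0 else [round(float(np.linalg.norm(P[a]-P[b])),4) for a,b in(('fl','fr'),('fr','br'),('br','bl'),('bl','fl'))])
ctr=sum(P.values())/4
d=(P['bl']-P['fl']+P['br']-P['fr']);yaw=np.arctan2(d[1],d[0])
d2=(P['fl']-P['fr']+P['bl']-P['br']);yaw2=np.arctan2(-d2[0],d2[1]);print('ctr',ctr,'yaw',yaw,yaw2)
lid=tri(ray(T,*t(597,250)),ray(S,*s(191,305)));print('lid',lid)
for n,a,b in(('orange',(534,110),(138,90)),('paddleend',(608,388),(318,50)),('paddlebase',(604,290),(240,120))):
    print(n,tri(ray(T,*t(*a)),ray(S,*s(*b))))
# orange onz
print('orange z233',onz(T,*t(534,110),.238))
# corners side
for v in((45,340),(80,415),(290,375)):print(onz(S,*s(*v),.012 if v[1]<400 else 0.006))
# lid fit: blue ellipse centre on z~.05
print('lidz',onz(T,*t(597,250),.05), onz(S,*s(191,305),.05))
E
```

```text
fl [0.4866 0.0912 0.012 ]
fr [ 0.504  -0.0116  0.012 ]
br [0.6647 0.0145 0.012 ]
bl [0.6438 0.12   0.012 ]
len [0.1043, 0.1628, 0.1075, 0.1598]
ctr [0.57478298 0.05352048 0.012     ] yaw 0.17056875365699023 0.1815988857832365
lid (array([0.55947772, 0.04905902, 0.04573754]), np.float64(0.0010919292018800513))
orange (array([0.59886267, 0.07175219, 0.23323696]), np.float64(0.00040814935729534274))
paddleend (array([0.46892551, 0.03560011, 0.24117218]), np.float64(0.005998450251379079))
paddlebase (array([0.52169489, 0.03920075, 0.19046129]), np.float64(0.007238182707782045))
orange z233 [0.59800754 0.07138796 0.238     ]
[0.66617096 0.03728605 0.012     ]
[0.64348003 0.12278236 0.006     ]
[0.49122551 0.09458163 0.012     ]
lidz [0.55936862 0.04879153 0.05      ] [0.55960965 0.05572862 0.05      ]
```

Press origin is about (0.560, 0.0505) with yaw 0.176. The orange pad triangulates to z = 0.233, which matches the given geometry, and the handle sits at about 0.68 rad. I'll approach above the paddle with the fingers shut.

>>> apply_moves:
  moves: "2 1 4 0 0 0; 5 4 7 0 0 0; 9 6.5 8 0 0 0; 13 9.5 8 0 0 -1; 17 12.5 8 0 0 -1"
  claw: 1

```text
time_s: 0.6
eef_pos: [0.2908, -0.385, 0.3116]
ee_rot: [0.0, 0.994, 0.105, 0.0]
ft_force: [0.5, -0.2, -0.5]
width: 0.0123
```

>>> apply_moves:
  moves: "3.5 3 0 0 0 0; 7 6 0 0 0 0; 11 9 0 0 0 -1; 13 13 0 0 0 -2; 14 17 0 0 0 -2"

```text
time_s: 1.1
eef_pos: [0.4309, -0.2144, 0.3105]
ee_rot: [-0.0, 0.996, 0.089, -0.0]
ft_force: [-0.6, 0.8, 0.3]
width: -0.0004
```

>>> apply_moves:
  moves: "1.5 4.5 0 0 0 0; 3 9 0 0 0 0; 4 14 0 0 0 0; 5 19 0 0 0 0; 5.1 24 0 0 0 0"

```text
time_s: 1.6
eef_pos: [0.4808, 0.0238, 0.3108]
ee_rot: [-0.0, 0.996, 0.088, -0.0]
ft_force: [0.4, -0.0, 0.2]
width: -0.0004
```

>>> apply_moves:
  moves: "0 0.7 0 0 0 0; 0 1.3 -1 0 0 0; 0 1.3 -2 0 0 0; 0 1.3 -2 0 0 0; 0 1.3 -2 0 0 0"

```text
time_s: 2.1
eef_pos: [0.4804, 0.0335, 0.2908]
ee_rot: [0.0, 0.996, 0.088, -0.001]
ft_force: [0.3, 0.1, 1.4]
width: -0.0002
```

```bash
python3 - <<'E'
from h import *
o=arm.get_obs();w=arm.snapshot('wrist');s=arm.snapshot('side')
print(o['eef_pos'],o['ft_force'],o['joints'])
W=cam('wrist',o);ex=np.array([np.cos(.176),np.sin(.176),0]);ey=np.array([-ex[1],ex[0],0]);O=np.array([.56,.0505,.163])
for p in((.037,.014,.07),(.037,-.002,.083),(.037,.03,.083)):
    u=proj(W,O+p[0]*ex+p[1]*ey+np.array([0,0,p[2]]));print(u);cv2.circle(w,tuple(int(i) for i in u),3,(0,255,0),1)
z=cv2.resize(s[150:300,215:355],None,fx=2.8,fy=2.8,interpolation=2)
z=np.clip(z*1.5,0,255).astype('uint8');c=np.zeros((420,800,3),'uint8');c[:,:392]=z[:420];c[:306,400:]=cv2.resize(w,(400,300))[:306] if 0 else np.vstack([cv2.resize(w,(400,300)),np.zeros((6,400,3),'uint8')])
cv2.imwrite('pics/n1.png',c);cv2.imwrite('pics/w1.png',w)
E
```

```text
[0.48040174 0.03351931 0.29076307] [0.27883984 0.07964788 1.35854244] [-8.94528481e-02  2.19894283e-01  1.52799985e+00 -3.19733597e-04
  1.39497346e+00  1.30611068e+00]
[250.59955157  44.58465129]
[276.87424989  38.19868133]
[220.20962441  38.64055357]
```

View pics/n1.png

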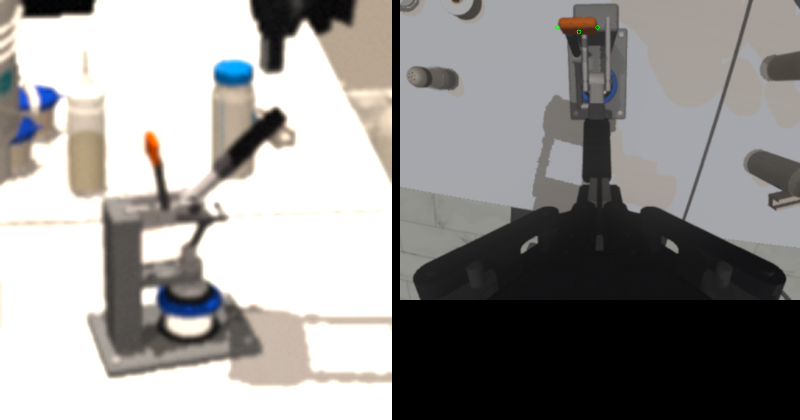

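Lateral alignment is good: the predicted lever points land on the orange pad and the paddle lies under the fingers. Going down to first contact.

>>> apply_moves:
  moves: "0.5 0 -1 0 0 0; 0.5 0 -2 0 0 0; 0.5 0 -3 0 0 0; 0.5 0 -3.6 0 0 0; 0.5 0 -4 0 0 0"

```text
time_s: 2.7
eef_pos: [0.4852, 0.0349, 0.2504]
ee_rot: [-0.0, 0.996, 0.089, -0.001]
ft_force: [-0.2, -0.8, 0.6]
width: 0.0001
```

>>> apply_moves:
  moves: "0 0 -0.1 0 0 0; 0 0 -0.2 0 0 0; 0 0 -0.3 0 0 0; 0 0 -0.4 0 0 0; 0 0 -0.5 0 0 0"

```text
time_s: 3.2
eef_pos: [0.4857, 0.0348, 0.2465]
ee_rot: [0.0, 0.996, 0.089, 0.0]
ft_force: [0.0, -0.7, 0.2]
width: -0.0002
```

>>> apply_moves:
  moves: "0 0 -0.1 0 0 0; 0 0 -0.2 0 0 0; 0 0 -0.3 0 0 0; 0 0 -0.4 0 0 0; 0 0 -0.5 0 0 0"

```text
time_s: 3.7
eef_pos: [0.4856, 0.0348, 0.2412]
ee_rot: [0.0, 0.996, 0.089, 0.0]
ft_force: [0.7, 1.3, 0.4]
width: 0.0002
```

>>> apply_moves:
  moves: "0 0 -0.1 0 0 0; 0 0 -0.2 0 0 0; 0 0 -0.3 0 0 0; 0 0 -0.4 0 0 0; 0 0 -0.5 0 0 0"

```text
time_s: 4.2
eef_pos: [0.4856, 0.0348, 0.2362]
ee_rot: [0.0, 0.996, 0.089, -0.0]
ft_force: [-0.4, -0.0, 0.3]
width: 0.0003
```

>>> apply_moves:
  moves: "0 0 -0.1 0 0 0; 0 0 -0.2 0 0 0; 0 0 -0.3 0 0 0; 0 0 -0.4 0 0 0; 0 0 -0.5 0 0 0"

```text
time_s: 4.7
eef_pos: [0.4856, 0.0348, 0.2312]
ee_rot: [0.0, 0.996, 0.089, 0.0]
ft_force: [-0.1, 0.3, 0.9]
width: -0.0004
```

>>> apply_moves:
  moves: "0 0 -0.1 0 0 0; 0 0 -0.2 0 0 0; 0 0 -0.3 0 0 0; 0 0 -0.4 0 0 0; 0 0 -0.5 0 0 0"

```text
time_s: 5.2
eef_pos: [0.4856, 0.0348, 0.2263]
ee_rot: [0.0, 0.996, 0.089, 0.0]
ft_force: [0.1, -0.5, 2.6]
width: 0.0001
```

```bash
python3 - <<'E'
from h import *
s=arm.snapshot('side');z=cv2.resize(s[150:300,215:355],None,fx=3.5,fy=3.5,interpolation=2)
cv2.imwrite('pics/s2.png',np.clip(z*1.5,0,255).astype('uint8'))
E
```

```text
(no output)
```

View pics/s2.png

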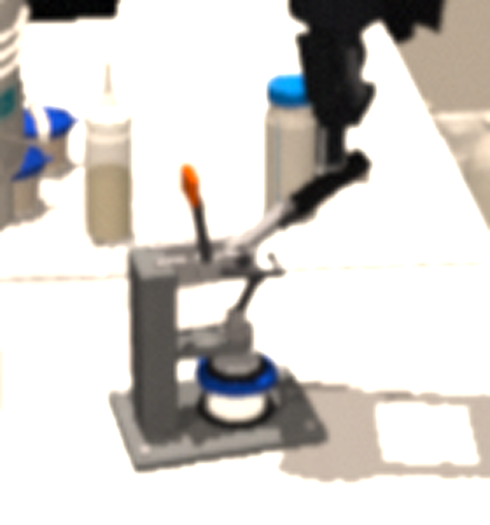

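The fingertip at about (340,165) is resting on the outer part of the paddle, and the handle has already swung down a little. I'll keep going gently.

>>> apply_moves:
  moves: "0 0 -0.1 0 0 0; 0 0 -0.2 0 0 0; 0 0 -0.3 0 0 0; 0 0 -0.4 0 0 0; 0 0 -0.5 0 0 0"

```text
time_s: 5.75
eef_pos: [0.4857, 0.0348, 0.2215]
ee_rot: [0.0, 0.996, 0.089, 0.0]
ft_force: [-0.3, -0.9, 4.8]
width: -0.0005
```

>>> apply_moves:
  moves: "0 0 -0.1 0 0 0; 0 0 -0.2 0 0 0; 0 0 -0.3 0 0 0; 0 0 -0.4 0 0 0; 0 0 -0.5 0 0 0"

```text
time_s: 6.25
eef_pos: [0.4855, 0.0348, 0.2163]
ee_rot: [0.0, 0.996, 0.089, -0.0]
ft_force: [-0.8, -0.5, 4.5]
width: -0.0003
```

>>> apply_moves:
  moves: "0 0 -0.1 0 0 0; 0 0 -0.2 0 0 0; 0 0 -0.3 0 0 0; 0 0 -0.4 0 0 0; 0 0 -0.4 0 0 0"

```text
time_s: 6.75
eef_pos: [0.4855, 0.0349, 0.2122]
ee_rot: [0.0, 0.996, 0.089, -0.0]
ft_force: [-0.3, -0.3, 3.5]
width: 0.0002
```

>>> apply_moves:
  moves: "0 0 -0.1 0 0 0; 0 0 -0.2 0 0 0; 0 0 -0.3 0 0 0; 0 0 -0.4 0 0 0; 0 0 -0.4 0 0 0"

```text
time_s: 7.25
eef_pos: [0.4855, 0.0348, 0.2081]
ee_rot: [0.0, 0.996, 0.089, -0.0]
ft_force: [-0.5, -0.4, 3.6]
width: 0.0003
```

>>> apply_moves:
  moves: "0 0 -0.1 0 0 0; 0 0 -0.2 0 0 0; 0 0 -0.3 0 0 0; 0 0 -0.4 0 0 0; 0 0 -0.4 0 0 0"

```text
time_s: 7.75
eef_pos: [0.4855, 0.0348, 0.2042]
ee_rot: [0.0, 0.996, 0.089, -0.0]
ft_force: [-1.0, -0.7, 4.1]
width: -0.0
```

>>> apply_moves:
  moves: "0 0 -0.1 0 0 0; 0 0 -0.1 0 0 0; 0 0 -0.2 0 0 0; 0 0 -0.3 0 0 0; 0 0 -0.3 0 0 0"

```text
time_s: 8.25
eef_pos: [0.4855, 0.0348, 0.2014]
ee_rot: [0.0, 0.996, 0.089, -0.0]
ft_force: [-2.2, 0.6, 7.0]
width: 0.0003
```

>>> apply_moves:
  moves: "0 0 -0.1 0 0 0; 0 0 -0.1 0 0 0; 0 0 -0.2 0 0 0; 0 0 -0.2 0 0 0; 0 0 -0.2 0 0 0"

```text
time_s: 8.75
eef_pos: [0.4855, 0.0348, 0.1996]
ee_rot: [0.0, 0.996, 0.089, 0.0]
ft_force: [-2.4, -0.6, 6.6]
width: -0.0001
```

>>> apply_moves:
  moves: "0 0 -0.1 0 0 0; 0 0 -0.1 0 0 0; 0 0 -0.2 0 0 0; 0 0 -0.2 0 0 0; 0 0 -0.2 0 0 0"

```text
time_s: 9.25
eef_pos: [0.4856, 0.0348, 0.1977]
ee_rot: [0.0, 0.996, 0.089, 0.0]
ft_force: [-2.3, 0.7, 7.7]
width: 0.0
```

>>> apply_moves:
  moves: "0 0 -0.1 0 0 0; 0 0 -0.1 0 0 0; 0 0 -0.2 0 0 0; 0 0 -0.2 0 0 0; 0 0 -0.2 0 0 0"

```text
time_s: 9.75
eef_pos: [0.4855, 0.0348, 0.1958]
ee_rot: [0.0, 0.996, 0.089, 0.0]
ft_force: [-2.7, -0.7, 8.0]
width: -0.0004
```

>>> apply_moves:
  moves: "0 0 -0.1 0 0 0; 0 0 -0.1 0 0 0; 0 0 -0.2 0 0 0; 0 0 -0.2 0 0 0; 0 0 -0.2 0 0 0"

```text
time_s: 10.25
eef_pos: [0.4854, 0.0348, 0.1938]
ee_rot: [0.0, 0.996, 0.089, 0.0]
ft_force: [-3.6, -0.6, 8.2]
width: 0.0001
```

>>> apply_moves:
  moves: "0 0 -0.1 0 0 0; 0 0 -0.1 0 0 0; 0 0 -0.2 0 0 0; 0 0 -0.2 0 0 0; 0 0 -0.2 0 0 0"

```text
time_s: 10.75
eef_pos: [0.4854, 0.0347, 0.1918]
ee_rot: [0.0, 0.996, 0.089, 0.0]
ft_force: [-3.3, -1.4, 9.2]
width: 0.0001
```

>>> apply_moves:
  moves: "0 0 -0.1 0 0 0; 0 0 -0.1 0 0 0; 0 0 -0.2 0 0 0; 0 0 -0.2 0 0 0; 0 0 -0.2 0 0 0"

```text
time_s: 11.25
eef_pos: [0.4853, 0.0347, 0.1898]
ee_rot: [0.0, 0.996, 0.089, -0.0]
ft_force: [-3.5, -1.4, 8.7]
width: 0.0002
```

>>> apply_moves:
  moves: "0 0 -0.1 0 0 0; 0 0 -0.1 0 0 0; 0 0 -0.2 0 0 0; 0 0 -0.2 0 0 0; 0 0 -0.2 0 0 0"

```text
time_s: 11.75
eef_pos: [0.4852, 0.0347, 0.1878]
ee_rot: [0.0, 0.996, 0.089, -0.0]
ft_force: [-3.0, -0.2, 9.5]
width: 0.0001
```

>>> apply_moves:
  moves: "0 0 -0.1 0 0 0; 0 0 -0.1 0 0 0; 0 0 -0.2 0 0 0; 0 0 -0.2 0 0 0; 0 0 -0.2 0 0 0"

```text
time_s: 12.25
eef_pos: [0.4851, 0.0347, 0.1857]
ee_rot: [0.0, 0.996, 0.089, -0.0]
ft_force: [-3.8, -1.0, 9.0]
width: -0.0003
```

>>> apply_moves:
  moves: "0 0 -0.1 0 0 0; 0 0 -0.1 0 0 0; 0 0 -0.2 0 0 0; 0 0 -0.2 0 0 0; 0 0 -0.2 0 0 0"

```text
time_s: 12.75
eef_pos: [0.485, 0.0347, 0.1836]
ee_rot: [0.0, 0.996, 0.089, -0.001]
ft_force: [-4.2, -1.3, 8.5]
width: -0.0004
```

>>> apply_moves:
  moves: "0 0 -0.1 0 0 0; 0 0 -0.1 0 0 0; 0 0 -0.2 0 0 0; 0 0 -0.2 0 0 0; 0 0 -0.2 0 0 0"

```text
time_s: 13.25
eef_pos: [0.4849, 0.0347, 0.1815]
ee_rot: [0.0, 0.996, 0.089, -0.001]
ft_force: [-4.2, -1.6, 8.7]
width: 0.0
```

>>> apply_moves:
  moves: "0 0 -0.1 0 0 0; 0 0 -0.1 0 0 0; 0 0 -0.2 0 0 0; 0 0 -0.2 0 0 0; 0 0 -0.2 0 0 0"

```text
time_s: 13.75
eef_pos: [0.4848, 0.0347, 0.1794]
ee_rot: [0.0, 0.996, 0.089, -0.001]
ft_force: [-4.4, -1.1, 7.4]
width: -0.0001
```

>>> apply_moves:
  moves: "0 0 -0.1 0 0 0; 0 0 -0.1 0 0 0; 0 0 -0.2 0 0 0; 0 0 -0.2 0 0 0; 0 0 -0.2 0 0 0"

```text
time_s: 14.25
eef_pos: [0.4848, 0.0347, 0.1773]
ee_rot: [0.0, 0.996, 0.089, -0.001]
ft_force: [-3.5, -0.5, 6.4]
width: -0.0005
```

>>> apply_moves:
  moves: "0 0 -0.1 0 0 0; 0 0 -0.1 0 0 0; 0 0 -0.2 0 0 0; 0 0 -0.2 0 0 0; 0 0 -0.2 0 0 0"

```text
time_s: 14.75
eef_pos: [0.4848, 0.0348, 0.1751]
ee_rot: [0.0, 0.996, 0.089, -0.001]
ft_force: [-3.4, -0.7, 4.3]
width: -0.0002
```

>>> apply_moves:
  moves: "0 0 -0.1 0 0 0; 0 0 -0.1 0 0 0; 0 0 -0.2 0 0 0; 0 0 -0.2 0 0 0; 0 0 -0.2 0 0 0"

```text
time_s: 15.25
eef_pos: [0.4855, 0.0348, 0.1732]
ee_rot: [-0.0, 0.996, 0.089, -0.0]
ft_force: [-2.7, -0.5, 3.4]
width: -0.0002
```

>>> apply_moves:
  moves: "0 0 -0.1 0 0 0; 0 0 -0.1 0 0 0; 0 0 -0.1 0 0 0; 0 0 -0.1 0 0 0; 0 0 -0.1 0 0 0"

```text
time_s: 15.75
eef_pos: [0.4856, 0.0348, 0.1723]
ee_rot: [0.0, 0.996, 0.089, 0.0]
ft_force: [-1.9, 0.3, 3.2]
width: -0.0
```

>>> apply_moves:
  moves: "0 0 -0.1 0 0 0; 0 0 -0.1 0 0 0; 0 0 -0.1 0 0 0; 0 0 -0.1 0 0 0; 0 0 -0.1 0 0 0"

```text
time_s: 16.25
eef_pos: [0.4856, 0.0348, 0.1713]
ee_rot: [0.0, 0.996, 0.089, 0.0]
ft_force: [-2.4, -0.5, 2.7]
width: -0.0001
```

>>> apply_moves:
  moves: "0 0 -0.1 0 0 0; 0 0 -0.1 0 0 0; 0 0 -0.1 0 0 0; 0 0 -0.1 0 0 0; 0 0 -0.1 0 0 0"

```text
time_s: 16.75
eef_pos: [0.4856, 0.0348, 0.1703]
ee_rot: [0.0, 0.996, 0.089, 0.0]
ft_force: [-2.2, -0.6, 2.1]
width: -0.0002
```

>>> apply_moves:
  moves: "0 0 -0.1 0 0 0; 0 0 -0.1 0 0 0; 0 0 -0.1 0 0 0; 0 0 -0.1 0 0 0; 0 0 -0.1 0 0 0"

```text
time_s: 17.25
eef_pos: [0.4856, 0.0348, 0.1693]
ee_rot: [0.0, 0.996, 0.089, 0.0]
ft_force: [-0.8, -1.0, 1.8]
width: -0.0001
```

>>> apply_moves:
  moves: "0 0 -0.1 0 0 0; 0 0 -0.1 0 0 0; 0 0 -0.1 0 0 0; 0 0 -0.1 0 0 0; 0 0 -0.1 0 0 0"

```text
time_s: 17.75
eef_pos: [0.4856, 0.0348, 0.1683]
ee_rot: [0.0, 0.996, 0.089, 0.0]
ft_force: [-0.3, -1.1, -0.0]
width: 0.0002
```

>>> apply_moves:
  moves: "0 0 -0.1 0 0 0; 0 0 -0.1 0 0 0; 0 0 -0.1 0 0 0; 0 0 -0.1 0 0 0; 0 0 -0.1 0 0 0"

```text
time_s: 18.25
eef_pos: [0.4856, 0.0348, 0.1673]
ee_rot: [0.0, 0.996, 0.089, -0.0]
ft_force: [-0.1, -0.3, -0.1]
width: -0.0001
```

>>> apply_moves:
  moves: "0 0 -0.1 0 0 0; 0 0 -0.1 0 0 0; 0 0 -0.1 0 0 0; 0 0 -0.1 0 0 0; 0 0 -0.1 0 0 0"

```text
time_s: 18.75
eef_pos: [0.4856, 0.0348, 0.1663]
ee_rot: [0.0, 0.996, 0.089, -0.0]
ft_force: [0.3, 0.1, 1.3]
width: 0.0001
```

The force has gone to nothing past the centre. I'll let go and check that the handle stays down.

>>> apply_moves:
  moves: "0 0 0.3 0 0 0; 0 0 0.8 0 0 0; 0 0 1.5 0 0 0; 0 0 2.5 0 0 0; 0 0 4 0 0 0"

```text
time_s: 19.25
eef_pos: [0.4853, 0.0348, 0.207]
ee_rot: [-0.0, 0.996, 0.089, -0.0]
ft_force: [0.8, 0.1, 0.8]
width: 0.0001
```

>>> apply_moves:
  moves: "0 0 1 0 0 0; 0 0 3 0 0 0; 0 0 5 0 0 0; 0 0 6 0 0 0; 0 0 6 0 0 0"

```text
time_s: 19.75
eef_pos: [0.4862, 0.0348, 0.2678]
ee_rot: [0.0, 0.996, 0.089, 0.002]
ft_force: [-0.3, 0.3, -0.7]
width: 0.0001
```

```bash
python3 - <<'E'
from h import *
s=arm.snapshot('side');z=cv2.resize(s[150:300,215:355],None,fx=3.5,fy=3.5,interpolation=2)
cv2.imwrite('pics/s3.png',np.clip(z*1.5,0,255).astype('uint8'))
E
```

```text
(no output)
```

View pics/s3.png

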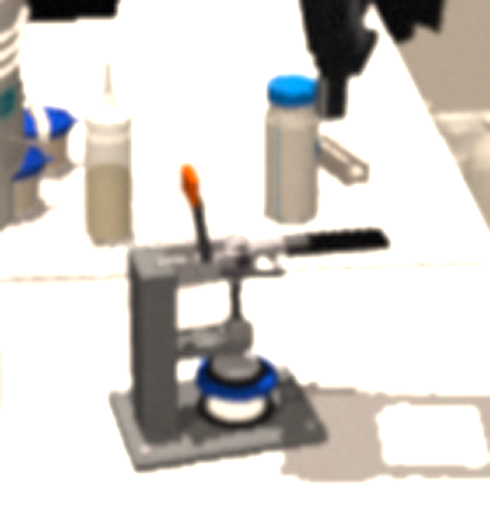

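The handle stays down and level, and the rod over the cup is straight, so it is locked. Next I'll move in front of the orange pad, whose front face is at about (0.594, 0.071, 0.233).

>>> apply_moves:
  moves: "2 0.8 0 0 0 0; 4 1.6 0 0 0 0; 6 2.4 0 0 0 0; 7.2 3 0 0 0 0; 7.2 3 0 0 0 0"

```text
time_s: 20.3
eef_pos: [0.558, 0.0654, 0.2644]
ee_rot: [-0.0, 0.996, 0.089, -0.001]
ft_force: [-0.2, 0.6, 0.1]
width: 0.0001
```

>>> apply_moves:
  moves: "0 0 -1 0 0 0; 0 0 -2 0 0 0; 0 0 -3 0 0 0; 0 0 -4 0 0 0; 0 0 -4.2 0 0 0"

```text
time_s: 20.8
eef_pos: [0.5566, 0.0647, 0.2226]
ee_rot: [-0.0, 0.996, 0.088, -0.001]
ft_force: [0.3, -0.7, -0.5]
width: 0.0004
```

```bash
python3 - <<'E'
from h import *
o=arm.get_obs();print(o['eef_pos'],o['ft_force'])
s=arm.snapshot('side');w=arm.snapshot('wrist');z=cv2.resize(s[150:270,235:335],None,fx=3.5,fy=3.5,interpolation=2)
c=np.zeros((420,800,3),'uint8');c[:,:350]=np.clip(z*1.5,0,255);c[:336,352:]=cv2.resize(w,(448,336));cv2.imwrite('pics/s4.png',c)
E
```

```text
[0.55659929 0.06470106 0.22263938] [ 0.31380151 -0.69457273 -0.53472558]
```

View pics/s4.png

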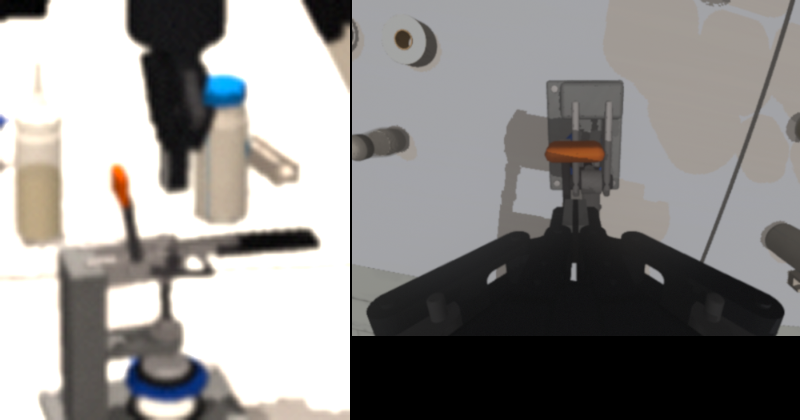

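The finger lines up with the orange pad (x≈575 in the wrist view), level with its height and about 27 mm in front of it. I'll approach and feel for it.

>>> apply_moves:
  moves: "0.4 0.07 0 0 0 0; 0.9 0.16 0 0 0 0; 1.4 0.25 0 0 0 0; 1.8 0.32 0 0 0 0; 2.0 0.35 0 0 0 0"

```text
time_s: 21.4
eef_pos: [0.5781, 0.0684, 0.2243]
ee_rot: [0.0, 0.996, 0.089, 0.0]
ft_force: [0.1, 0.9, -0.6]
width: -0.0002
```

>>> apply_moves:
  moves: "0.1 0.02 0 0 0 0; 0.2 0.03 0 0 0 0; 0.3 0.05 0 0 0 0; 0.4 0.07 0 0 0 0; 0.5 0.09 0 0 0 0"

```text
time_s: 21.9
eef_pos: [0.5826, 0.0692, 0.2244]
ee_rot: [0.0, 0.996, 0.089, 0.0]
ft_force: [-0.2, -1.1, 0.3]
width: 0.0002
```

>>> apply_moves:
  moves: "0.1 0.02 0 0 0 0; 0.2 0.03 0 0 0 0; 0.3 0.05 0 0 0 0; 0.4 0.07 0 0 0 0; 0.4 0.07 0 0 0 0"

```text
time_s: 22.4
eef_pos: [0.5865, 0.0699, 0.2242]
ee_rot: [0.0, 0.996, 0.089, -0.0]
ft_force: [-0.9, -0.5, 0.3]
width: -0.0001
```

>>> apply_moves:
  moves: "0.1 0.02 0 0 0 0; 0.2 0.03 0 0 0 0; 0.3 0.05 0 0 0 0; 0.3 0.05 0 0 0 0; 0.3 0.05 0 0 0 0"

```text
time_s: 22.9
eef_pos: [0.5891, 0.0704, 0.224]
ee_rot: [0.0, 0.996, 0.089, -0.001]
ft_force: [-4.0, -1.1, -1.3]
width: -0.0
```

>>> apply_moves:
  moves: "0.1 0.02 0 0 0 0; 0.2 0.03 0 0 0 0; 0.3 0.05 0 0 0 0; 0.3 0.05 0 0 0 0; 0.3 0.05 0 0 0 0"

```text
time_s: 23.4
eef_pos: [0.593, 0.071, 0.2245]
ee_rot: [-0.0, 0.996, 0.089, 0.001]
ft_force: [-2.3, -0.6, -1.9]
width: 0.0001
```

The force dropped, so it may already be free. I'll check.

```bash
python3 - <<'E'
from h import *
s=arm.snapshot('side');z=cv2.resize(s[150:300,215:355],None,fx=3.5,fy=3.5,interpolation=2)
cv2.imwrite('pics/s5.png',np.clip(z*1.5,0,255).astype('uint8'));print(arm.get_obs()['ft_force'])
E
```

```text
[-1.84602234 -0.98070499 -0.78421129]
```

View pics/s5.png

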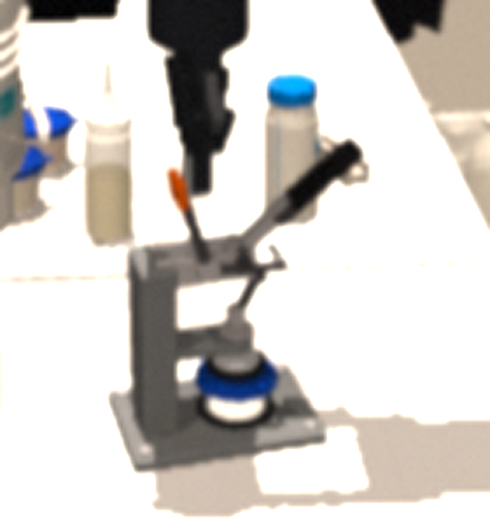

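The handle has sprung up. I'll back off and lift clear.

>>> apply_moves:
  moves: "-0.4 -0.07 0 0 0 0; -1 -0.17 0 0 0 0; -1.8 -0.31 0 0 0 0; -2.5 -0.44 0 0 0 0; -2.5 -0.44 0.5 0 0 0"

```text
time_s: 23.95
eef_pos: [0.5663, 0.0665, 0.2292]
ee_rot: [-0.0, 0.996, 0.089, -0.001]
ft_force: [-0.3, -0.9, -1.0]
width: -0.0004
```

>>> apply_moves:
  moves: "0 0 2 0 0 0; 0 0 5 0 0 0; 0 0 8 0 0 0; 0 0 11 0 0 0; 0 0 11 0 0 0"

```text
time_s: 24.45
eef_pos: [0.5691, 0.0665, 0.3445]
ee_rot: [0.001, 0.996, 0.089, 0.005]
ft_force: [-0.5, 0.3, -0.1]
width: -0.0002
```

>>> apply_moves:
  moves: "0 -3 0 0 0 0; -2 -6 0 0 0 0; -4 -9 0 0 0 0; -6 -12 0 0 0 0; -6 -12 0 0 0 0"

```text
time_s: 24.95
eef_pos: [0.5057, -0.0563, 0.3393]
ee_rot: [0.001, 0.996, 0.087, -0.0]
ft_force: [0.5, 0.4, 0.1]
width: 0.0002
```

```bash
python3 - <<'E'
from h import *
s=arm.snapshot('side');t=arm.snapshot('top');z=cv2.resize(s[150:300,215:355],None,fx=2.8,fy=2.8,interpolation=2)
c=np.zeros((420,800,3),'uint8');c[:,:392]=np.clip(z*1.5,0,255);c[:306,392:]=cv2.resize(t,(408,306));cv2.imwrite('pics/s6.png',c);print(arm.get_obs()['eef_pos'],arm.get_obs()['ft_force'])
E
```

```text
[ 0.50737588 -0.05389894  0.33931958] [-0.31320893  0.2949991  -0.16964604]
```

View pics/s6.png

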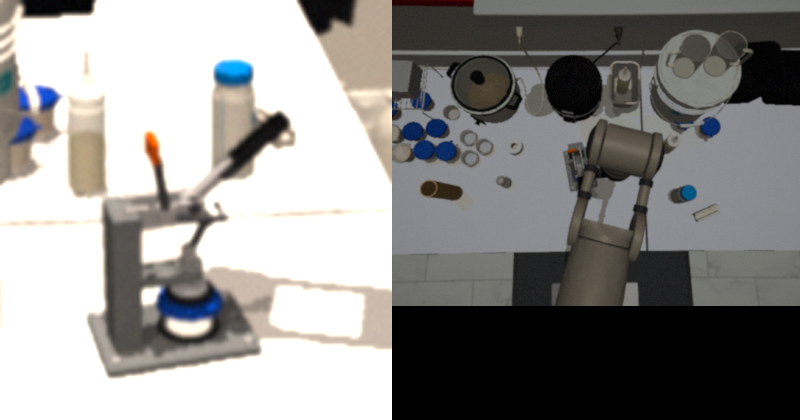

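The handle and lever are back at rest, the cup is in its nest, and the robot is clear. Handing in.

```bash
python3 -c "
from workcell import arm
print(arm.close_job())"
```

```text
the job is handed in; nothing more can be done
None
```

The lid was pressed and the handle released as asked, and I handed the job in after about 25 s of robot time. I did not measure that the lid is fully home; I take it from the lock having been reached.

- **Press:** I pushed the handle down with shut fingers. The vertical force peaked at about 9.5 N and then fell to nothing past the centre. After I let go, the side picture showed the handle staying level on its own.
- **Release:** I pushed the orange lever roughly 7 mm, with readings up to about 4 N, and the handle sprang up. I then backed the arm clear.
- **Last checks:** The final pictures show the handle up, the lever back at rest, and the cup and lid in the nest. The side view shows the bottle and blue-cap shaker where they were. In the top view the shaker and label roll look unmoved, though I did not measure any of them. The force readings were about zero, with the robot touching nothing.

No check failed or disagreed. The forces come from readings at the end of each 0.5 s move, so a brief higher value in between would not have shown.

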